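# Reset the tripped supply box behind its push-latch flap

### The job

The supply box on the welding table has tripped. Press its top flap with the fingertips so that the latch lets go and it springs open, push the round reset plunger inside fully in, then push the flap down again until it latches shut, flush with the box, and take the hand away. Do not press the small square test key next to the plunger, and do not pick up or shift the nut, disc, clamp or steel offcut lying around.

Things in the scene. Friction and masses are not known exactly. Their poses are not given: they have to be found in the camera images.
- housing: Grey steel supply box, 230 x 150 x 120 mm (own x, y, z), fixed. Origin: centre of its underside, z up. In its top deck (z = 120 mm) a bay (154 mm along x, y = -37 to +42 mm, floor at z = 70 mm) is closed by the flap. In it stand the reset plunger and the test key, one at x = +42, one at x = -42 mm, y = 0 (either way round), and a black latch block (46 x 25 mm, top z = 108 mm) at x = 0, y = 30 mm.
- hinge (a point): Middle of the flap's hinge line, at own x = 0, y = -35 mm, z = 120 mm of the box. Same axes as the box; the hinge line runs along x, and the shut flap reaches from it to +y.
- flap (a joint): Angle (rad) of the aluminium flap over the bay: 150 mm along the hinge, 75 mm from hinge to free edge, 3 mm thick. 0 = latched shut, flush with the deck; positive = swung up, negative = pressed below flush, hard stop at -0.117. A spring swings the freed flap up to its stop at 1.75 (100 degrees, just past upright) in about 1 s; 55 mm from the hinge it pushes with about 4 N when shut, 2 N when open.
- flap_press (a point): Point on the flap's outer (top) face, 55 mm from the hinge, midway along it: a good place to press. Its frame turns with the flap: x along the hinge, y to the free edge, z out of the outer face. From the inner face, behind this point, an 8 mm wide latch tongue stands out 38 mm with a cross pin at its end; with the flap open it reaches over the middle of the bay.
- flap_edge (a point): Middle of the flap's free edge (outer face). Push-push latch: from shut, press to the stop (-0.117 rad, 6.4 mm at flap_press; past -0.1 will do) and let go: it is freed and follows the finger up. From open, swing it down, press to the stop (past -0.09 will do) and let go: it rises to 0 and stays latched. Too light a press changes nothing (or does not latch); one press too many frees it again.
- reset_top (a point): Centre of the top of the reset plunger: round, 26 mm diameter, grey, in a black round collar of 36 mm diameter whose top is 92 mm above the table. Tripped, its top stands up to 108 mm above the table; fully in, 100 mm.
- reset (a joint): Travel of the reset plunger in m: 0 = tripped (fully out), 0.008 = fully in (hard stop). It moves straight down against about 4 N of friction and stays where it is left.
- test_top (a point): Centre of the top of the test key, to be left alone: square, 13 x 13 mm, grey, in a black square collar of 24 x 24 mm; its top is 103 mm above the table.
- test (a joint): Travel of the test key in m, 0 = not pressed, 0.005 = pressed; springs back.
- nut: Bystander: loose steel hexagon nut, 27 mm across, 16 mm high, lying on the deck of the box beside the flap. Origin: centre of its underside.
- disc: Bystander: loose dark steel disc, 110 mm diameter, 10 mm thick, on the table. Origin: centre of its underside.
- offcut: Bystander: loose dark steel angle offcut, 120 mm long (own x), 40 x 40 mm legs, on the table. Origin: centre of its underside.
- clamp: Bystander: loose C-clamp lying flat on the table, about 120 x 95 mm, 20 mm high. Origin: centre of its underside.

How it is judged:
By the outcome, as a careful person would: the job done as asked, in the order asked, and still so for the second after the job is handed in, with the robot touching nothing.
It also fails if it takes over 51 s, if anything falls off the work surface, if the arm or the gripper's body presses on something with over 40 N, if the wrist force passes 120 N, or if a joint passes its speed limit or range.

### The arm

A 7-joint arm with a two-finger parallel gripper is mounted at the origin on the work surface. World frame = base frame: x ahead of the robot, y to its left, z up, the work surface at z = 0. Lengths are in m, angles in rad, forces in N, time in s.
With the tool pointing down it reaches from about 0.4 to 0.875 m from the base axis. Payload 19.3 kg.
Tool frame: the origin (TCP) lies midway between the tips of the shut fingers; the grasp point (between the pads) lies 19 mm behind it; z points along the fingers, y is the direction in which the jaws open and shut (so a half turn about z gives the same grasp; the last joint's range is limited). The gripper opens to 85 mm and grips with 20 to 120 N. Pads are 22 mm wide; open, the fingers measure 114 mm over their backs; the gripper's body (76 mm by 85 mm) begins 54 mm behind the grasp point. The pads swing forward as they close: fully open they stand 13 mm farther back than shut.
Start: joints at [-1.294, 0.521, -0.036, 1.599, 0.021, 1.021, -0.113], TCP at [0.212, 0.588, 0.231] pointing down, gripper open.
Joint ranges: [-2.91, 2.91], [-0.3, 2.13], [-1.5, 1.42], [0.17, 2.43], [-1.26, 4.41], [0.16, 1.93], [-2.52, 2.52]. Speed limits (rad/s): [1.89, 1.89, 2.39, 2.39, 3.01, 3.01, 3.01].

### API

Orientations are given as [roll, pitch, yaw] about the fixed x, y, z axes, in that order (R = Rz(yaw) Ry(pitch) Rx(roll)).
In Python, from cell import env, vision, order, spotter gives the robot as it stands.
- The arm moves only by the tool carry_out, never from a script. Its arguments are lists of equal length, an entry for each row: "linear": the shift along the world's x, y, z in m, a list of three; "spin": the turn about the world's z in degrees; "jaw": the opening, from 0 (shut) to 1 (fully open). In form: {"linear": [[dx, dy, dz], ...], "spin": [spin, ...], "jaw": [jaw, ...]}. A call has 1 to 10 rows; each row is the pose to reach, as a shift and turn from the pose commanded when the call began; what a row does not reach only later rows make up. A row lasts 1/8 s, in which the tool goes at most 62.5 mm and 10.7 degrees, less where a joint would pass 70% of its speed; a pose out of reach is approached as far as the arm can. A call with a gripper value outside its range is refused whole. The fingers move at their own pace and stop on an object; "squeeze" is the grip in N (left out, the last holds). Time passes only in rows, so rows that repeat a pose let the fingers close. It gives the time, the measured TCP pose, the force and the opening at its end, in the units of the state.
- env.get_state(): the state, without advancing time (a new reading comes with each control period).
- vision.grab_frame(name): name is "side" or "top"; returns (picture, depth): 480x640x3 uint8, red, green, blue; 480x640 float32, m along the optical axis (not along the pixel's ray), 0 where there is no reading.
- vision.calibration(name): a dict with "fx", "fy", "cx", "cy" (pixels), "position" and "orientation" of the camera in the world. Camera axes: x right, y down, z forward; pixel columns grow to the right and rows downward; lengths in m; the calibration is good to about 2 mm. A picture is of the moment at which its call begins. calibration takes no time and is no camera call.
- order.finish_job(): hands the job in, once; it reports no verdict.
Trained networks look in the newest picture that a camera, given by its name, has taken for a name from the list of things; names that differ only in an ending like _2 or _b are one class to them, and where a whole thing is asked for, a point or a joint stands for the part that bears it (a point fixed in the world has none). Each returns a list of dicts, best first, with "p" (0 to 1); they miss things now and then, are a little off and sometimes report something else, mostly with a low value. They report only what shows in the picture. A call takes as long as a camera call.
- spotter.spot_in(name, camera): "bbox" ([left, top, width, height] in pixels, round what is visible of it).
- spotter.mark_of(name, camera): "uv" ([column, row] in pixels: a listed point, or the origin of a listed thing).
The state is a dict: "time": time; "joints": joint angles; "joint_velocities": joint speeds; "joint_torque": joint torques, N m; "position": TCP position; "eef_rot": TCP orientation; "force": force on the tool from outside, world axes, zero at the start; "wrist_torque": the same for the moment, N m; "opening": finger opening in m.
Only numpy, scipy, OpenCV 4.12 (cv2) and the standard library are available. Lean on these libraries where they do the work, as an engineer would, in place of code of your own. Each camera call takes 0.05 s, during which the arm holds its last target.

## Working session

There is one attempt and no reset: what is moved stays moved. The work goes in short steps, Python scripts to look and compute and a tool call to move; the robot and the scene stay as the last step left them, time stands still between calls to the robot, and variables do not carry over. Pictures are saved under pics/ and viewed, and the job is handed in when it is done.

Besides the shell and the picture viewer there is one more tool, called after ">>>" in YAML: its name, and indented under it one key for each argument. carry_out: Moves the arm, as the interface text tells. Its arguments: {"type":"object","properties":{"linear":{"type":"array","items":{"type":"array","items":{"type":"number"}}},"spin":{"type":"array","items":{"type":"number"}},"jaw":{"type":"array","items":{"type":"number"}},"squeeze":{"type":"number"}},"required":["linear","spin","jaw"]}

```bash
ls; mkdir -p pics; python3 - <<'E'
from cell import env, vision, order, spotter
import cv2
print(env.get_state())
for n in ("side","top"):
    p,d=vision.grab_frame(n); cv2.imwrite(f"pics/{n}0.png",p[:,:,::-1]); print(n,vision.calibration(n))
    for t in ("housing","flap_press","flap_edge","hinge","nut"):
        print(t,spotter.mark_of(t,n)[:2])
E
```

```text
pics
{'time': 0.0, 'joints': array([-1.29418475,  0.52200342, -0.0363523 ,  1.59996895,  0.02120131,
        1.02110126, -0.11278872]), 'joint_velocities': array([ 0.00012191, -0.00108893, -0.00072799, -0.00054954, -0.00020552,
       -0.00044783, -0.00083548]), 'joint_torque': array([ 8.38586548e-04, -9.27123499e+01,  1.98032521e+00, -3.69943142e+01,
        1.80380931e-02,  7.89669662e-03,  8.42749955e-06]), 'position': array([0.21234949, 0.58748066, 0.23074604]), 'eef_rot': array([-3.14049865e+00,  6.61570500e-05,  2.79480399e+00]), 'force': array([0.10519099, 0.02402429, 0.35070188]), 'wrist_torque': array([0.01420476, 0.03112385, 0.04100032]), 'opening': 0.08571985854720425}
side {'fx': 435.1106856363887, 'fy': 435.1106856363887, 'cx': 316.99034167492607, 'cy': 234.75276230694786, 'position': array([0.2920588 , 0.58374954, 0.61751658]), 'orientation': array([-2.28487985,  0.00625301, -2.75777843])}
housing [{'uv': [301.8, 267.2], 'p': 0.93}]
flap_press [{'uv': [295.3, 227.4], 'p': 0.96}]
flap_edge [{'uv': [287.3, 238.9], 'p': 0.75}]
hinge [{'uv': [315.7, 213.5], 'p': 0.7}]
nut [{'uv': [242.6, 221.5], 'p': 0.72}]
top {'fx': 586.5971116994033, 'fy': 586.5971116994033, 'cx': 316.9698927005577, 'cy': 238.60498783325275, 'position': array([0.422245  , 0.01559694, 1.39504704]), 'orientation': array([-3.0380219 , -0.00774254, -1.5984648 ])}
housing [{'uv': [304.0, 244.5], 'p': 0.77}]
flap_press [{'uv': [294.4, 238.9], 'p': 0.89}]
flap_edge [{'uv': [288.0, 238.7], 'p': 0.77}, {'uv': [186.6, 314.5], 'p': 0.48}]
hinge [{'uv': [318.8, 244.5], 'p': 0.94}]
nut [{'uv': [285.0, 193.9], 'p': 0.47}]
```

View pics/side0.png

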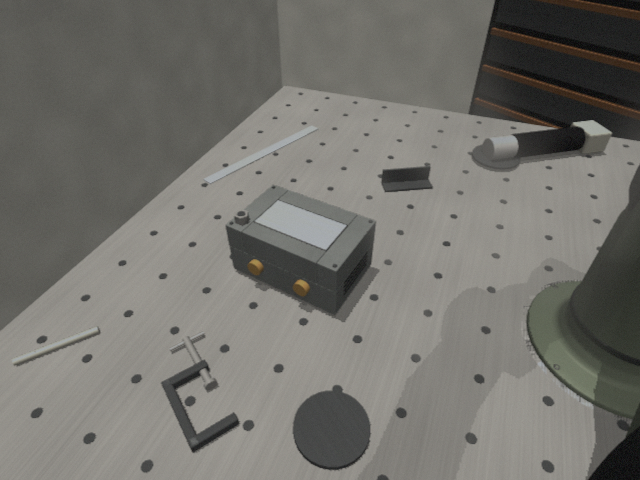

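View pics/top0.png

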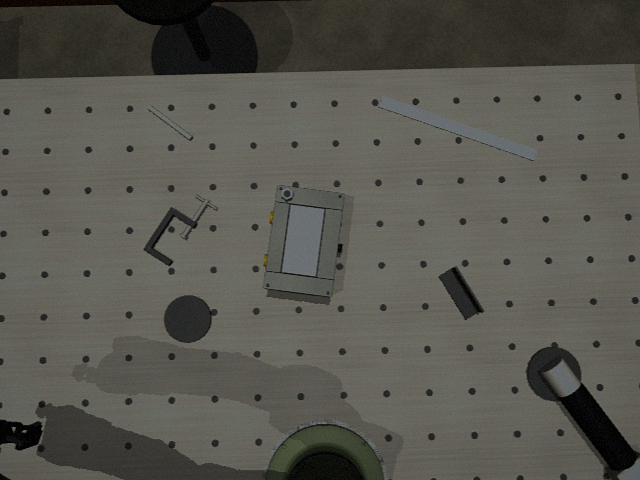

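The side view shows the box with its bright flap around (300, 224), the nut on the deck at (242, 216), the clamp at (195, 400) and the disc at (332, 428). In the top view the flap covers about u 283–325, v 205–278, with the hinge on its right side and the nut at (287, 193).

```bash
cat > h.py <<'E'
import numpy as np, cv2
from scipy.spatial.transform import Rotation as R
from cell import env, vision, order, spotter
def cam(n):
    c=vision.calibration(n); return c,R.from_euler('xyz',c['orientation']).as_matrix(),np.array(c['position'])
def ray(n,uv):
    c,M,p=cam(n); return p,M@np.array([(uv[0]-c['cx'])/c['fx'],(uv[1]-c['cy'])/c['fy'],1])
def at_z(n,uv,z):
    p,r=ray(n,uv); return p+r*(z-p[2])/r[2]
def at_d(n,uv,d):
    p,r=ray(n,uv); return p+r*d
def proj(n,P):
    c,M,p=cam(n); q=(np.asarray(P)-p)@M; return np.stack([c['fx']*q[...,0]/q[...,2]+c['cx'],c['fy']*q[...,1]/q[...,2]+c['cy']],-1)
E
python3 - <<'E'
from h import *
for n in ("side","top"):
    p,d=vision.grab_frame(n)
    hsv=cv2.cvtColor(p,cv2.COLOR_RGB2HSV)
    box=(245,190,110,70) if n=="side" else (265,185,80,115)
    x,y,w,h=box
    g=p[y:y+h,x:x+w].astype(int)
    # flap: bluish bright
    m=((g[...,2]>150)&(g[...,2]>=g[...,0])).astype(np.uint8)
    k,l,s,c=cv2.connectedComponentsWithStats(m); i=1+np.argmax(s[1:,4]); mm=(l==i).astype(np.uint8)
    cn=max(cv2.findContours(mm,0,2)[0],key=cv2.contourArea)
    ap=cv2.approxPolyDP(cn,4,True)[:,0]+[x,y]
    print(n,s[i],ap.tolist())
    ys,xs=np.nonzero(mm); 
    W=[at_d(n,(a+x,b+y),d[b+y,a+x]) for a,b in zip(xs,ys) if d[b+y,a+x]>0]
    W=np.array(W); print("median z",np.median(W[:,2]),"centroid depth",W.mean(0),"centroid z120",at_z(n,(xs.mean()+x,ys.mean()+y),.12))
    Q=np.array([at_z(n,a,.12)for a in ap]);print(Q.round(4))
    r=cv2.minAreaRect((W[:,:2]*1000).astype(np.float32));print(r)
    for t,uv in {"side":dict(fp=(295.3,227.4),fe=(287.3,238.9),hi=(315.7,213.5),),"top":dict(fp=(294.4,238.9),fe=(288,238.7),hi=(318.8,244.5))}[n].items(): print(t,at_z(n,uv,.12).round(4))
E
```

```text
side [  11   11   90   48 2116] [[256, 220], [323, 248], [345, 225], [280, 201]]
median z 0.11960741120110222 centroid depth [0.54813642 0.03479611 0.11960953] centroid z120 [0.54710125 0.03572729 0.12      ]
[[ 0.6285  0.0554  0.12  ]
 [ 0.4877  0.0805  0.12  ]
 [ 0.4732  0.0094  0.12  ]
 [ 0.613  -0.013   0.12  ]]
((551.3829345703125, 33.3480224609375), (75.52545166015625, 149.38226318359375), 81.42662048339844)
fp [0.5533 0.0483 0.12  ]
fe [0.5535 0.0816 0.12  ]
hi [ 0.5346 -0.0022  0.12  ]Traceback (most recent call last):
  File "<stdin>", line 10, in <module>
    return _wrapfunc(a, 'argmax', axis=axis, out=out, **kwds)
    return bound(*args, **kwds)
ValueError: attempt to get argmax of an empty sequence
```

```bash
python3 - <<'E'
from h import *
n="top"
p,d=vision.grab_frame(n)
x,y,w,h=265,185,80,115
g=cv2.cvtColor(p,cv2.COLOR_RGB2GRAY)[y:y+h,x:x+w]
print(g[50,::4], p[240,300], p[240,275])
t,m=cv2.threshold(g,0,255,cv2.THRESH_OTSU)
cv2.imwrite("pics/topcrop.png",cv2.resize(p[y-10:y+h+10,x-10:x+w+10,::-1],None,fx=5,fy=5)[:600])
b=p[...,2].astype(int)-p[...,0]; print(b[240,260:345:3])
m=(b[y:y+h,x:x+w]>5).astype(np.uint8)
k,l,s,c=cv2.connectedComponentsWithStats(m); i=1+np.argmax(s[1:,4]); mm=(l==i).astype(np.uint8)
ys,xs=np.nonzero(mm)
W=np.array([at_z(n,(a+x,b_+y),.12) for a,b_ in zip(xs,ys)])
Wd=np.array([at_d(n,(a+x,b_+y),d[b_+y,a+x]) for a,b_ in zip(xs,ys)])
print(s[i],W.mean(0),np.median(Wd,0),cv2.minAreaRect((W[:,:2]*1000).astype(np.float32)))
for t,uv in dict(fp=(294.4,238.9),fe=(288,238.7),hi=(318.8,244.5)).items(): print(t,at_z(n,uv,.12).round(4))
E
```

```text
[103 107  97  94  90  52 115 110 111 109 110 114 108 114  51  91  91  88
  83  93] [110 114 117] [88 96 89]
[-12  -9 -10  -9   0   1  -7  -1   2   7  10   7   7   9  11   7   8   8
   8  11   7  -3  -2  -3  -4   0  -7  -8 -11]Traceback (most recent call last):
  File "<stdin>", line 14, in <module>
  File "h.py", line 11, in at_d
    p,r=ray(n,uv); return p+r*d
        ~~~^^^^^^
  File "h.py", line 7, in ray
    c,M,p=cam(n); return p,M@np.array([(uv[0]-c['cx'])/c['fx'],(uv[1]-c['cy'])/c['fy'],1])
          ~~~^^^
  File "h.py", line 5, in cam
    c=vision.calibration(n); return c,R.from_euler('xyz',c['orientation']).as_matrix(),np.array(c['position'])
ValueError: time passes only in moves, steps and waits
```

View pics/topcrop.png

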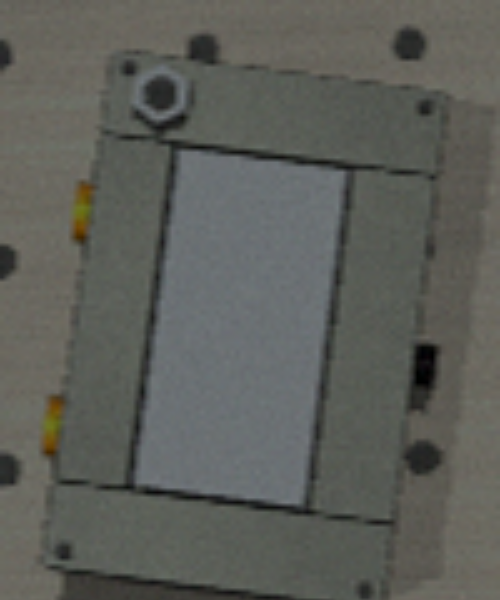

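```bash
python3 - <<'E'
s=open('h.py').read().replace("def cam(n):","from functools import lru_cache\n@lru_cache\ndef cam(n):")
open('h.py','w').write(s)
E
python3 - <<'E'
from h import *
n="top"
Q=[at_z(n,(255+a/5-.4,175+b/5-.4),.12) for a,b in [(174,150),(348,170),(308,508),(134,486)]]
print(np.round(Q,4))
Q=np.array(Q);print(Q.mean(0), np.degrees(np.arctan2(*(Q[0]-Q[3])[[1,0]])),np.degrees(np.arctan2(*(Q[1]-Q[2])[[1,0]])),np.linalg.norm(Q[0]-Q[3]),np.linalg.norm(Q[0]-Q[1]))
B=[at_z(n,(255+a/5-.4,175+b/5-.4),.12) for a,b in [(108,50),(445,94),(387,605),(43,565)]]
B=np.array(B);print(B.round(4),B.mean(0),np.linalg.norm(B[0]-B[3]),np.linalg.norm(B[0]-B[1]),np.degrees(np.arctan2(*(B[0]-B[3])[[1,0]])))
for t,uv in dict(fp=(294.4,238.9),fe=(288,238.7),hi=(318.8,244.5)).items(): print(t,at_z(n,uv,.12).round(4))
p,d=vision.grab_frame("side")
for q in ((300,225),(290,215),(310,235)): print(at_d("side",q,d[q[1],q[0]]))
print("nut top", at_z(n,(255+160/5-.4,175+96/5-.4),.136))
E
```

```text
[[ 0.6312  0.0606  0.12  ]
 [ 0.6203 -0.0157  0.12  ]
 [ 0.4725  0.006   0.12  ]
 [ 0.4841  0.0813  0.12  ]]
[0.55201212 0.03304801 0.12      ] -8.02008032389615 -8.335158663455848 0.14856483063289852 0.076987339030411
[[ 0.6766  0.0886  0.12  ]
 [ 0.653  -0.0594  0.12  ]
 [ 0.4296 -0.027   0.12  ]
 [ 0.451   0.1214  0.12  ]] [0.55254383 0.03090482 0.12      ] 0.2279564907409587 0.14987225899512738 -8.262448824558453
fp [0.5551 0.0514 0.12  ]
fe [0.5559 0.0653 0.12  ]
hi [ 0.5414 -0.0016  0.12  ]
[0.54884524 0.03776458 0.1188242 ]
[0.57710115 0.01916245 0.11983642]
[0.52076092 0.05827433 0.12054075]
nut top [0.65248177 0.06553558 0.136     ]
```

>>> carry_out:
  linear:
    - [0.04,-0.06,0.0]
    - [0.085,-0.12,0.0]
    - [0.12,-0.18,0.0]
    - [0.15,-0.24,0.0]
    - [0.19,-0.3,0.0]
    - [0.23,-0.36,-0.01]
    - [0.27,-0.42,-0.03]
    - [0.31,-0.48,-0.05]
    - [0.3425,-0.5375,-0.06]
    - [0.3425,-0.5375,-0.06]
  spin: [2,4,6,8,10,11.5,11.5,11.5,11.5,11.5]
  jaw: [0,0,0,0,0,0,0,0,0,0]

```text
time: 2.05
position: [0.5463, 0.0641, 0.1747]
eef_rot: [3.141, 0.0, 2.996]
force: [1.6, 1.4, -0.5]
opening: -0.0001
```

>>> carry_out:
  linear:
    - [0,0,0]
    - [0,0,-0.02]
    - [0,0,-0.035]
    - [0,0,-0.035]
  spin: [0,0,0,0]
  jaw: [0,0,0,0]

```text
time: 2.55
position: [0.5447, 0.0662, 0.1391]
eef_rot: [-3.141, -0.002, 2.996]
force: [0.5, -0.6, 0.5]
opening: -0.0001
```

```bash
python3 - <<'E'
from h import *
for n in ("side","top"):
    p,d=vision.grab_frame(n)
    a=p[120:330,180:450] if n=="side" else p[150:330,220:400]
    cv2.imwrite(f"pics/{n}1.png",cv2.resize(a[:,:,::-1],None,fx=2.8,fy=2.8))
print(env.get_state()['position'])
E
```

```text
[0.54546816 0.06616009 0.1402494 ]
```

View pics/side1.png

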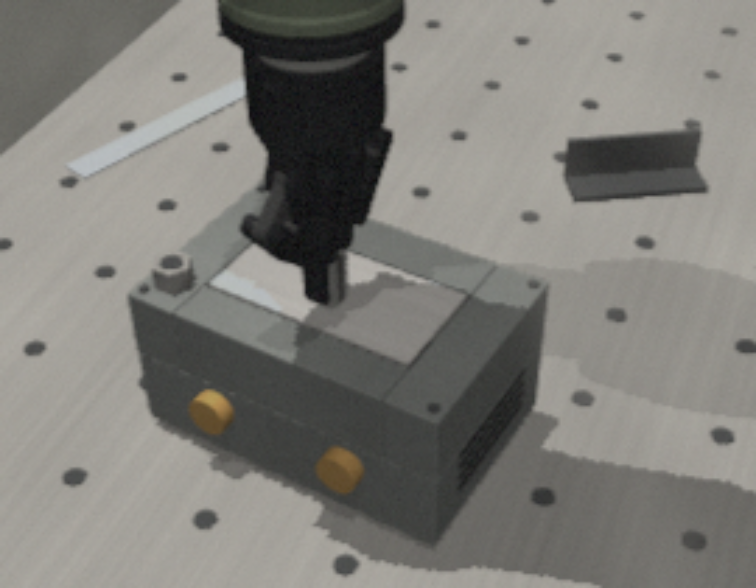

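The shut fingertips hang over the flap at about crop (325, 300), slightly toward its free edge. The nut is clear at (172, 270). I'll correct by (+9.5, −16) mm and go down.

>>> carry_out:
  linear:
    - [0.0095,-0.016,0]
    - [0.0095,-0.016,-0.008]
    - [0.0095,-0.016,-0.014]
    - [0.0095,-0.016,-0.014]
  spin: [0,0,0,0]
  jaw: [0,0,0,0]

```text
time: 3.15
position: [0.5545, 0.05, 0.1253]
eef_rot: [-3.141, -0.001, 2.996]
force: [-0.4, 1.0, -0.2]
opening: 0.0002
```

>>> carry_out:
  linear:
    - [0,0,-0.005]
    - [0,0,-0.008]
    - [0,0,-0.01]
    - [0,0,-0.01]
  spin: [0,0,0,0]
  jaw: [0,0,0,0]

```text
time: 3.65
position: [0.5549, 0.0499, 0.1159]
eef_rot: [3.142, 0.0, 2.995]
force: [-0.7, 0.7, 4.8]
opening: -0.0003
```

>>> carry_out:
  linear:
    - [0,0,-0.002]
    - [0,0,-0.003]
    - [0,0,-0.004]
    - [0,0,-0.004]
  spin: [0,0,0,0]
  jaw: [0,0,0,0]

```text
time: 4.15
position: [0.5551, 0.0497, 0.1137]
eef_rot: [3.141, 0.001, 2.995]
force: [-10.0, -1.7, 36.6]
opening: -0.0
```

Stop reached: 36 N at z = 113.7 mm, where 113.6 was expected. Next I release and back off toward +y.

>>> carry_out:
  linear:
    - [0,0,0.012]
    - [0.002,0.01,0.03]
    - [0.006,0.04,0.05]
    - [0.012,0.08,0.07]
    - [0.018,0.12,0.09]
    - [0.018,0.12,0.09]
    - [0.018,0.12,0.09]
    - [0.018,0.12,0.09]
  spin: [0,0,0,0,0,0,0,0]
  jaw: [0,0,0,0,0,1,1,1]

```text
time: 5.15
position: [0.5727, 0.1685, 0.2015]
eef_rot: [-3.141, -0.001, 2.994]
force: [0.4, 0.0, 0.4]
opening: 0.0544
```

```bash
python3 - <<'E'
from h import *
for n in ("side","top"):
    p,d=vision.grab_frame(n)
    a=p[120:330,180:450] if n=="side" else p[150:330,220:400]
    cv2.imwrite(f"pics/{n}2.png",cv2.resize(a[:,:,::-1],None,fx=2.8,fy=2.8))
    for t in ("reset_top","test_top","flap_edge"): print(n,t,spotter.mark_of(t,n)[:2])
s=env.get_state();print(s['position'],s['time'],s['opening'])
E
```

```text
side reset_top [{'uv': [319.7, 236.4], 'p': 0.59}]
side test_top [{'uv': [281.5, 222.5], 'p': 0.58}]
side flap_edge [{'uv': [308.4, 179.5], 'p': 0.72}]
top reset_top [{'uv': [303.5, 259.5], 'p': 0.41}]
top test_top [{'uv': [303.5, 224.5], 'p': 0.61}]
top flap_edge [{'uv': [327.0, 237.9], 'p': 0.74}]
[0.57286788 0.16967825 0.20188746] 5.55 0.08526829277728734
```

View pics/side2.png

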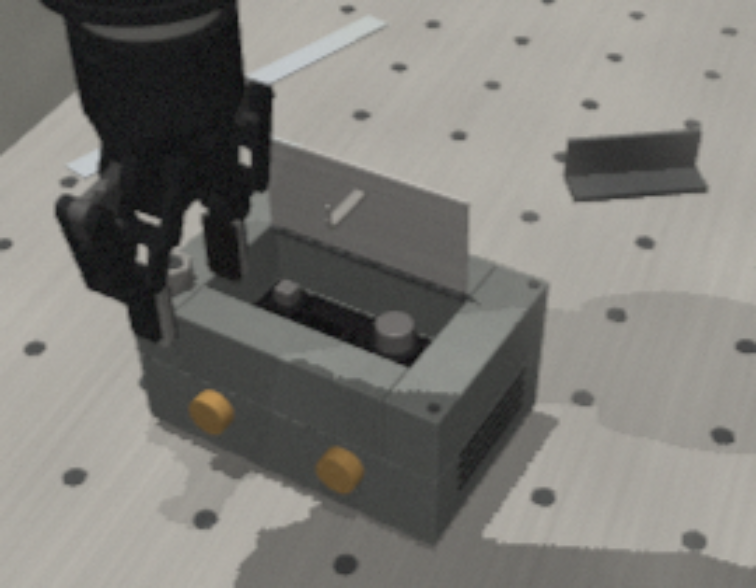

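View pics/top2.png

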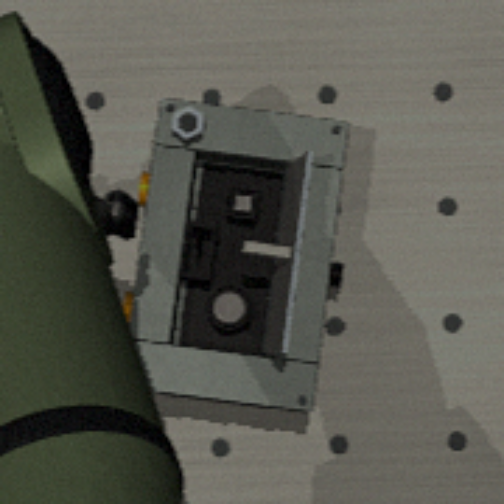

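The flap is fully open. The round plunger is at top crop (229, 309), the near end, so x = −42; the square key is at (243, 204), x = +42. The tongue sticks out at (267, 250) between them.

To keep the gripper body off the flap and tongue, I'll press with one finger of the open gripper. The other finger will hang outside the box's +y side.

```bash
python3 - <<'E'
from h import *
print(at_z("top",(301.8,260.4),.108),at_z("top",(303.5,259.5),.108), at_z("side",(180+395/2.8,120+325/2.8),.108),at_z("side",(319.7,236.4),.108))
E
```

```text
[0.50847222 0.0365843  0.108     ] [0.51035091 0.03280115 0.108     ] [0.50706183 0.04044649 0.108     ] [0.50900456 0.04217192 0.108     ]
```

>>> carry_out:
  linear:
    - [-0.03,-0.03,0]
    - [-0.055,-0.06,0]
    - [-0.055,-0.084,0]
    - [-0.055,-0.084,0]
    - [-0.055,-0.084,-0.03]
    - [-0.055,-0.084,-0.05]
    - [-0.055,-0.084,-0.05]
    - [-0.055,-0.084,-0.05]
  spin: [0,0,0,0,0,0,0,0]
  jaw: [1,1,1,1,1,1,1,1]

```text
time: 6.55
position: [0.5183, 0.0863, 0.1526]
eef_rot: [3.141, 0.001, 2.996]
force: [0.4, -0.2, 0.9]
opening: 0.0855
```

```bash
python3 - <<'E'
from h import *
for n in ("side","top"):
    p,d=vision.grab_frame(n)
    a=p[120:330,180:450] if n=="side" else p[150:330,220:400]
    cv2.imwrite(f"pics/{n}3.png",cv2.resize(a[:,:,::-1],None,fx=2.8,fy=2.8))
s=env.get_state();print(s['position'],s['time'],s['opening'])
E
```

```text
[0.5183341  0.08613768 0.15277337] 6.65 0.08545400866848123
```

View pics/side3.png

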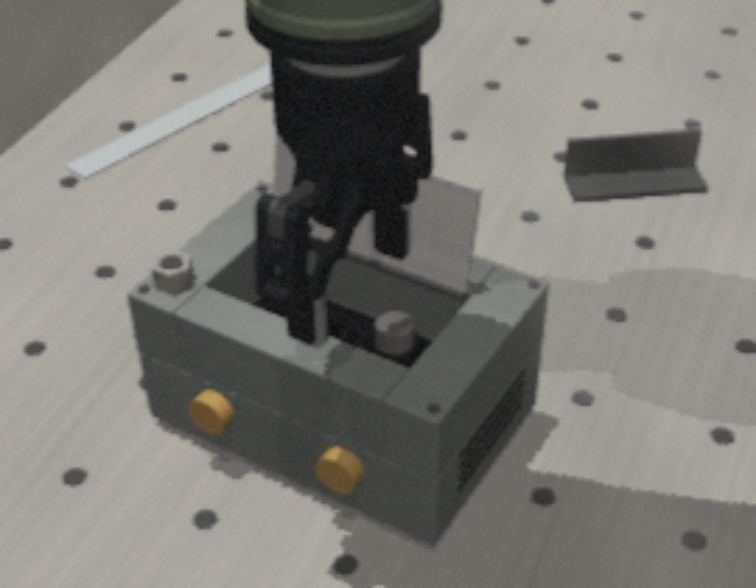

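The near finger hangs at crop (392, 250), above the plunger at (395, 330). The other finger is in front of the box's +y face at (308, 335). I'll check the finger's tip position against the plunger, then go down.

```bash
python3 - <<'E'
from h import *
for z in (.155,.160,.166,.17): print(z,at_z("side",(180+390/2.8,120+253/2.8),z),at_z("side",(180+308/2.8,120+338/2.8),z))
c=np.array([.5183,.0862]);e=np.array([.146,.989])
print(c-e*.049,c+e*.049)
E
```

```text
0.155 [0.51508666 0.02857111 0.155     ] [0.52926608 0.11933528 0.155     ]
0.16 [0.51267563 0.03457282 0.16      ] [0.52670177 0.1243558  0.16      ]
0.166 [0.5097824  0.04177488 0.166     ] [0.5236246  0.13038042 0.166     ]
0.17 [0.50785358 0.04657625 0.17      ] [0.52157315 0.13439683 0.17      ]
[0.511146 0.037739] [0.525454 0.134661]
```

View pics/top3.png

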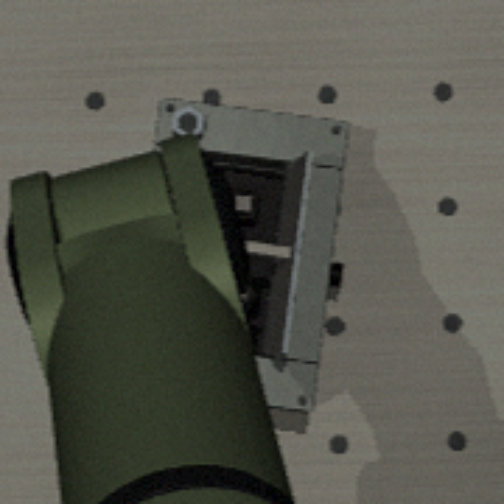

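The finger lies within about 2 mm of the plunger axis. Going down in stages.

>>> carry_out:
  linear:
    - [-0.001,-0.001,-0.02]
    - [-0.001,-0.001,-0.035]
    - [-0.001,-0.001,-0.048]
    - [-0.001,-0.001,-0.053]
    - [-0.001,-0.001,-0.053]
  spin: [0,0,0,0,0]
  jaw: [1,1,1,1,1]

```text
time: 7.28
position: [0.5168, 0.0848, 0.0987]
eef_rot: [-3.141, -0.0, 2.995]
force: [-0.1, 0.2, -0.3]
opening: 0.0855
```

>>> carry_out:
  linear:
    - [0,0,-0.003]
    - [0,0,-0.006]
    - [0,0,-0.008]
    - [0,0,-0.008]
  spin: [0,0,0,0]
  jaw: [1,1,1,1]

```text
time: 7.78
position: [0.5169, 0.0848, 0.0909]
eef_rot: [3.142, 0.0, 2.995]
force: [0.1, 0.2, -0.4]
opening: 0.0855
```

```bash
python3 - <<'E'
from h import *
n="side"
p,d=vision.grab_frame(n)
cv2.imwrite(f"pics/{n}4.png",cv2.resize(p[170:290,240:380,::-1],None,fx=5,fy=5,interpolation=cv2.INTER_CUBIC))
E
```

```text
(no output)
```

View pics/side4.png

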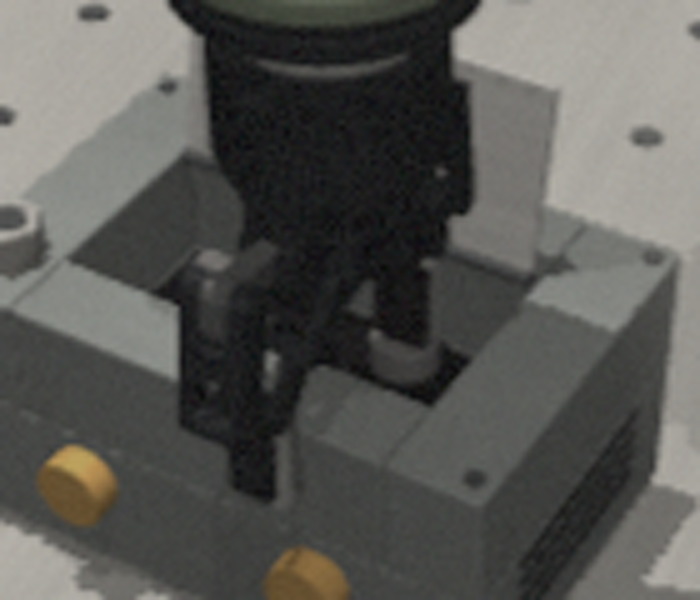

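The finger's tip sits at crop (405, 345), centred on the plunger's top. The outer finger hangs freely beside the box, clear of both knobs. Continuing down.

>>> carry_out:
  linear:
    - [0,0,-0.002]
    - [0,0,-0.004]
    - [0,0,-0.004]
  spin: [0,0,0]
  jaw: [1,1,1]

```text
time: 8.2
position: [0.5168, 0.0848, 0.0868]
eef_rot: [-3.142, -0.0, 2.995]
force: [0.0, -0.1, 3.9]
opening: 0.0854
```

>>> carry_out:
  linear:
    - [0,0,-0.002]
    - [0,0,-0.004]
    - [0,0,-0.005]
    - [0,0,-0.005]
  spin: [0,0,0,0]
  jaw: [1,1,1,1]

```text
time: 8.7
position: [0.5177, 0.0849, 0.0851]
eef_rot: [3.141, 0.002, 2.995]
force: [-20.5, 1.3, 82.1]
opening: 0.0851
```

82 N at z = 85 mm, so a hard stop. I'll back off straight up and look.

>>> carry_out:
  linear:
    - [0,0,0.006]
    - [0,0,0.04]
    - [0,0,0.08]
    - [0,0,0.12]
    - [0.01,0.06,0.12]
    - [0.02,0.12,0.12]
    - [0.02,0.12,0.12]
  spin: [0,0,0,0,0,0,0]
  jaw: [1,1,1,1,0,0,0]

```text
time: 9.57
position: [0.5363, 0.2098, 0.2013]
eef_rot: [3.14, -0.001, 3.002]
force: [0.2, -0.4, -0.2]
opening: 0.0319
```

```bash
python3 - <<'E'
from h import *
n="side"
p,d=vision.grab_frame(n)
cv2.imwrite(f"pics/{n}5.png",cv2.resize(p[170:290,240:380,::-1],None,fx=5,fy=5,interpolation=cv2.INTER_CUBIC))
np.save("pics/d5.npy",d)
def up(n,d,box):
    x0,y0,x1,y1=box
    return np.array([[*at_d(n,(u,v),d[v,u]),u,v] for v in range(y0,y1) for u in range(x0,x1)])
E_=np.array([[.9893,-.1461],[.1461,.9893]]);c=np.array([.5518,.0306])
W=up(n,d,(295,200,345,260)); b=(W[:,:2]-c)@E_.T
for nm,x in (("reset",-.042),("test",.042)):
    W2=W if x<0 else up(n,d,(260,205,310,245)); b=(W2[:,:2]-c)@E_.T
    r=np.hypot(b[:,0]-x,b[:,1]); k=(r<.007)&(W2[:,2]>.08); print(nm,k.sum(),np.percentile(W2[k,2],[10,50,90]),b[k].mean(0))
p,d=vision.grab_frame("top")
W=up("top",d,(280,210,325,280)); b=(W[:,:2]-c)@E_.T
for nm,x in (("reset",-.042),("test",.042)):
    r=np.hypot(b[:,0]-x,b[:,1]); k=(r<.006); print("top",nm,k.sum(),np.percentile(W[k,2],[10,50,90]))
k=(abs(b[:,0])<.1)&(abs(b[:,1]-.058)<.012); print("deck",np.median(W[k,2]))
cv2.imwrite(f"pics/top5.png",cv2.resize(p[170:310,240:380,::-1],None,fx=4,fy=4,interpolation=cv2.INTER_CUBIC))
print(env.get_state()['position'])
E
```

```text
reset 29 [0.09857186 0.09986946 0.10056773] [-0.04183096  0.000618  ]
test 45 [0.0930378  0.10158563 0.10371561] [0.04117521 0.00098911]
top reset 23 [0.09398592 0.09883107 0.10018486]
top test 21 [0.09699775 0.10144589 0.10491835]
deck 0.11847818806545063
[0.53656469 0.20497335 0.20139564]
```

View pics/side5.png

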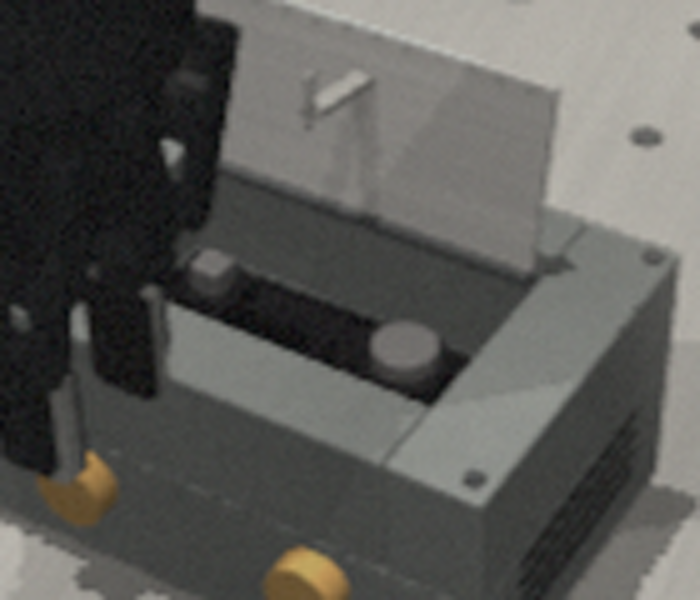

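View pics/top5.png

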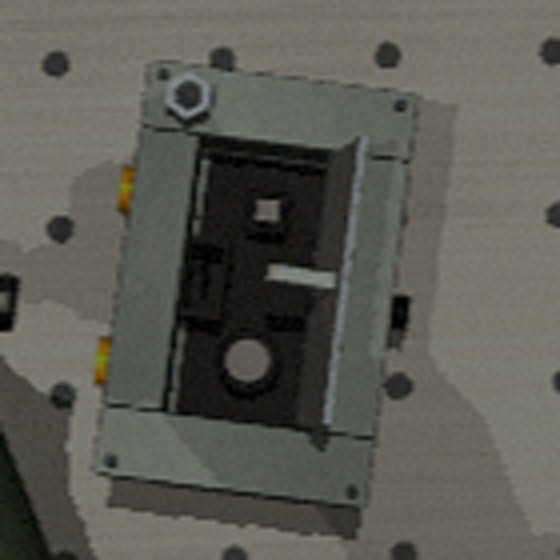

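The plunger's top now measures 99.9 mm (side) and 98.8 mm (top), against 100 mm expected, so it is fully in. The square key is still up at about 102–103 mm. Next I go over the flap to its outer side with the fingers shut.

>>> carry_out:
  linear:
    - [0,0,0.05]
    - [0,-0.03,0.07]
    - [0.001,-0.08,0.07]
    - [0.001,-0.13,0.07]
    - [0.002,-0.18,0.07]
    - [0.003,-0.23,0.07]
    - [0.003,-0.262,0.07]
    - [0.003,-0.262,0.07]
    - [0.003,-0.262,0.04]
    - [0.003,-0.262,0.04]
  spin: [0,0,0,0,0,0,0,0,0,0]
  jaw: [0,0,0,0,0,0,0,0,0,0]

```text
time: 10.92
position: [0.5386, -0.0572, 0.2406]
eef_rot: [-3.141, -0.003, 2.995]
force: [-1.0, 0.1, 0.5]
opening: 0.0
```

>>> carry_out:
  linear:
    - [0,0,-0.04]
    - [0,0,-0.075]
    - [0,0,-0.075]
    - [0,0,-0.075]
  spin: [0,0,0,0]
  jaw: [0,0,0,0]

```text
time: 11.42
position: [0.5406, -0.0572, 0.1686]
eef_rot: [3.141, 0.001, 2.995]
force: [0.3, 0.1, 1.5]
opening: 0.0001
```

```bash
python3 - <<'E'
from h import *
n="side"
p,d=vision.grab_frame(n)
cv2.imwrite(f"pics/{n}6.png",cv2.resize(p[110:290,220:400,::-1],None,fx=3.3,fy=3.3,interpolation=cv2.INTER_CUBIC))
s=env.get_state();print(s['position'],s['force'])
E
```

```text
[ 0.54074046 -0.05723743  0.16874457] [ 0.39550291 -0.73486547  0.09102649]
```

View pics/side6.png

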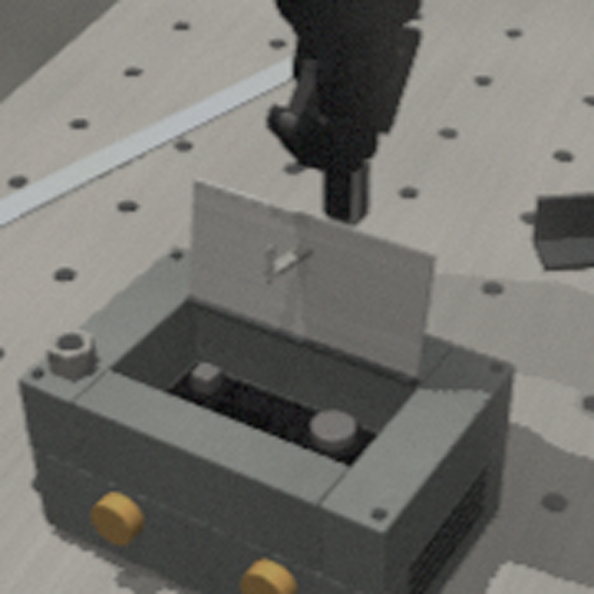

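The fingertips are behind the open flap at crop (345, 215), at its middle. Now I swing it down along an arc.

>>> carry_out:
  linear:
    - [0.0035,0.024,0]
    - [0.0065,0.0435,0]
    - [0.008,0.056,-0.001]
    - [0.01,0.068,-0.006]
    - [0.0115,0.078,-0.013]
    - [0.013,0.087,-0.023]
    - [0.014,0.094,-0.034]
    - [0.0145,0.101,-0.041]
    - [0.0145,0.1075,-0.044]
    - [0.0145,0.1075,-0.044]
  spin: [0,0,0,0,0,0,0,0,0,0]
  jaw: [0,0,0,0,0,0,0,0,0,0]

```text
time: 12.72
position: [0.5542, 0.0513, 0.1227]
eef_rot: [3.141, -0.001, 2.996]
force: [-0.8, 2.1, 3.3]
opening: -0.0
```

```bash
python3 - <<'E'
from h import *
n="side"
p,d=vision.grab_frame(n)
cv2.imwrite(f"pics/{n}7.png",cv2.resize(p[110:290,220:400,::-1],None,fx=3.3,fy=3.3,interpolation=cv2.INTER_CUBIC))
s=env.get_state();print(s['position'],s['force'])
E
```

```text
[0.55428403 0.05114122 0.12292273] [-0.68688169  2.09041188  3.99223725]
```

View pics/side7.png

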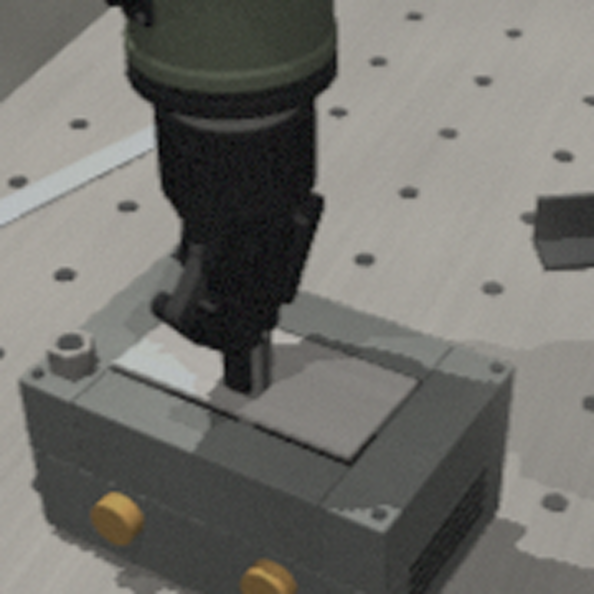

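The flap is held about 3 mm above flush by the fingertips, which press at crop (248, 385), with the spring pushing back about 4 N. Now I press it to the stop.

>>> carry_out:
  linear:
    - [0,0,-0.003]
    - [0,0,-0.006]
    - [0,0,-0.009]
    - [0,0,-0.0105]
    - [0,0,-0.0105]
  spin: [0,0,0,0,0]
  jaw: [0,0,0,0,0]

```text
time: 13.4
position: [0.5547, 0.0503, 0.1137]
eef_rot: [3.141, 0.001, 2.995]
force: [-8.2, 1.4, 31.2]
opening: -0.0003
```

The stop is reached again (31 N, z = 113.7 mm). Let go straight up.

>>> carry_out:
  linear:
    - [0,0,0.006]
    - [0,0,0.02]
    - [0,0,0.05]
    - [0,0,0.1]
    - [0,0.04,0.13]
    - [0.0,0.1,0.13]
    - [0.0,0.16,0.13]
    - [0.0,0.2,0.13]
    - [0.0,0.2,0.13]
  spin: [0,0,0,0,0,0,0,0,0]
  jaw: [0,0,0,0,0,0,0,0,0]

```text
time: 14.52
position: [0.5535, 0.2535, 0.2424]
eef_rot: [3.141, -0.001, 3.0]
force: [-0.3, -0.8, -0.4]
opening: -0.0
```

```bash
python3 - <<'E'
from h import *
E_=np.array([[.9893,-.1461],[.1461,.9893]]);c=np.array([.5518,.0306])
for n,bx in (("top",(265,185,345,300)),("side",(235,190,370,265))):
    p,d=vision.grab_frame(n)
    W=np.array([at_d(n,(u,v),d[v,u]) for v in range(bx[1],bx[3]) for u in range(bx[0],bx[2])])
    b=(W[:,:2]-c)@E_.T
    for nm,(lo,hi) in dict(hingedeck=(-.07,-.042),near=(-.03,-.01),mid=(-.005,.012),edge=(.022,.037),edgedeck=(.046,.07)).items():
        k=(abs(b[:,0])<.06)&(b[:,1]>lo)&(b[:,1]<hi); print(n,nm,k.sum(),np.median(W[k,2]).round(4) if k.any() else None)
    a=p[110:310,220:420] if n=="side" else p[150:330,220:400]
    cv2.imwrite(f"pics/{n}8.png",cv2.resize(a[:,:,::-1],None,fx=2.8,fy=2.8,interpolation=cv2.INTER_CUBIC))
    for t in ("nut","disc","clamp","offcut"):print(n,t,spotter.mark_of(t,n)[:1])
s=env.get_state();print(s['position'],s['force'],s['time'])
E
```

```text
top hingedeck 694 0.1186
top near 493 0.1187
top mid 425 0.1183
top edge 373 0.1184
top edgedeck 595 0.1187
top nut [{'uv': [285.5, 194.2], 'p': 0.67}]
top disc []
top clamp []
top offcut [{'uv': [461.3, 291.2], 'p': 0.97}]
side hingedeck 571 0.1197
side near 436 0.1197
side mid 402 0.1196
side edge 376 0.1196
side edgedeck 649 0.1197
side nut [{'uv': [239.9, 222.8], 'p': 0.67}]
side disc [{'uv': [333.5, 427.8], 'p': 0.69}]
side clamp []
side offcut [{'uv': [406.9, 185.7], 'p': 0.78}]
[0.55450315 0.24986155 0.24252761] [-0.19078425 -0.35343662 -0.16964895] 15.025
```

View pics/side8.png

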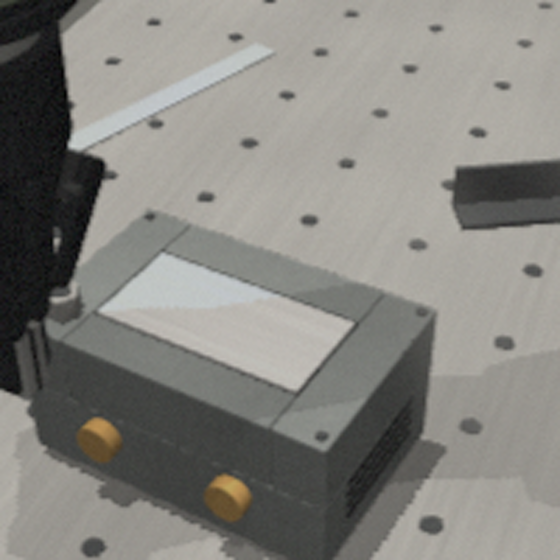

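View pics/top8.png

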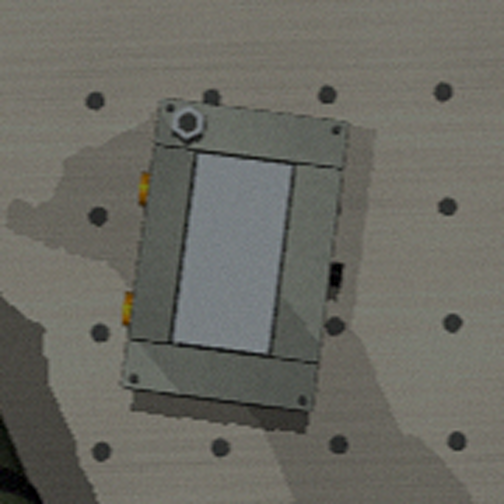

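The flap is shut and flush, with all its depth bands within 0.4 mm of the deck. The nut is where it was, at top crop (187, 123), and the hand is clear at zero force. I'll let the arm come to rest, then hand in.

>>> carry_out:
  linear:
    - [0,0,0]
    - [0,0,0]
    - [0,0,0]
  spin: [0,0,0]
  jaw: [0,0,0]

```text
time: 15.4
position: [0.5544, 0.2503, 0.2424]
eef_rot: [3.142, 0.0, 2.995]
force: [-0.5, -0.2, -0.1]
opening: -0.0001
```

```bash
python3 - <<'E'
from h import *
s=env.get_state();print(s['time'],abs(s['joint_velocities']).max())
print(order.finish_job())
E
```

```text
15.4 0.0013968993518025928
the job is handed in; nothing more can be done
None
```

The box is reset and its flap is latched shut again. I handed the job in at 15.4 s with the hand clear.

**What I did:** I pressed the flap to its stop (about 37 N) and it sprang fully open. I then pushed the plunger in with one finger of the open gripper. Finally I swung the flap down from behind, pressed it to the stop (about 31 N) and lifted the hand away.

**Last checks:**
- **Plunger:** before closing, its top measured 99.9 mm in the side view and 98.8 mm in the top view, against 100 mm when fully in.
- **Test key:** I never moved over it, and it still stood at its normal height.
- **Flap:** after release, it measured within 0.4 mm of the deck in both views.
- **Loose things:** the nut looks unmoved in the pictures. The disc was found in place in the side view and the offcut in both views. The networks missed the clamp in both last pictures and the disc in the top one, so the clamp's place was not rechecked. The hand did not go down near it.

**Harder press than planned:** the wrist force reached about 82 N at the plunger's hard stop. That is under the 120 N limit, and it was a fingertip pressing, not the gripper's body.

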